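Seat a block in the glue-up jig and lock the toggle clamp

ROBOT

A 6-joint arm with a two-finger parallel gripper is mounted at the origin on a cart in front of the work surface, level with it; the furniture and walls round the work are solid. World frame = base frame: x ahead of the robot, y to its left, z up, the work surface at z = 0. Lengths are in m, angles in degrees, forces in N, time in s.
With the tool pointing down it reaches from about 0.25 to 0.725 m from the base axis. Payload 9.7 kg.
Tool frame: the origin (TCP) lies at the very end of the fingers, on their centre line; the grasp point (between the pads) lies 19 mm behind it (bot.grip_depth is the distance from the TCP to the grasp point, in m); z points along the fingers, y is the direction in which the jaws open and shut (so a half turn about z gives the same grasp; the last joint's range is limited). The gripper opens to 85 mm and grips with 20 to 120 N. Pads are 22 mm wide; open, the fingers measure 114 mm over their backs; the gripper's body (76 mm by 85 mm) begins 54 mm behind the grasp point. The pads swing forward as they close: fully open they stand 13 mm farther back than shut.
Start: joints at [0, 4.979, 10.078, 95.1, 0, 90], TCP at [0.55, -0, 0.206] pointing down, gripper open.
Joint ranges: [-179.16, 179.16], [-48.56, 103.87], [-65.8, 70.77], [-126.05, 130.52], [-82.76, 87.17], [-180, 180]. Speed limits (degrees/s): [127.2, 127.2, 147.25, 180, 180, 180].

INTERFACE

Orientations are given as [roll, pitch, yaw] about the fixed x, y, z axes, in that order (R = Rz(yaw) Ry(pitch) Rx(roll)).
In Python, from workcell import telemetry, optics, order, bot gives the robot as it stands. The module is installed in compiled form; this text tells all that it offers.
- The arm moves only by the shell command python3 -m inch 'ROWS' [FORCE]. ROWS is JSON, a list of rows, each a list of 7 numbers: the shift along the tool's x, y, z in m, then the turn, a rotation vector about the tool's x, y, z in rad, then the closure, from 0 (fully open) to 1 (shut). In form: [[tx, ty, tz, rx, ry, rz, grip], ...]. A call has 1 to 12 rows; each row is the pose to reach, as a shift and turn from the pose commanded when the call began, along the tool's axes at that moment; what a row does not reach only later rows make up. A row lasts 1/12 s, in which the tool goes at most 41.7 mm and 7.16 degrees, less where a joint would pass 70% of its speed; a pose out of reach is approached as far as the arm can. A call with a gripper value outside its range is refused whole. The fingers move at their own pace and stop on an object; FORCE is the grip in N (left out, the last holds). Time passes only in rows, so rows that repeat a pose let the fingers close. It gives the time, the measured TCP pose, the force and the opening at its end, in the units of the state.
- telemetry.get_obs(): the state, without advancing time (a new reading comes with each control period).
- optics.camera(name): name is "scene" or "side" or "wrist"; returns (picture, depth): 420x560x3 uint8, red, green, blue; 420x560 float32, m along the optical axis (not along the pixel's ray), 0 where there is no reading.
- optics.camera_info(name): a dict with "camera_matrix" (3x3 intrinsics, pixels), "k1" (the pictures are not rectified: a ray, as slopes to the right and down, at radius r is drawn at 1 + k1 r^2 times it, then the intrinsics apply), "xyz" and "attitude" of the camera in the world; the wrist camera has in their place "mount" (4x4, takes a point from camera to tool coordinates, whose origin is the TCP and whose axes are the flange's). Camera axes: x right, y down, z forward; pixel columns grow to the right and rows downward; lengths in m; the calibration is good to about 2 mm. A picture is of the moment at which its call begins: read the wrist's pose just before it. camera_info takes no time and is no camera call.
- order.job_done(): hands the job in, once; it reports no verdict.
The state is a dict: "time": time; "q": joint angles; "qd": joint speeds; "joint_efforts": joint torques, N m; "ee_pos": TCP position; "tcp_rot": TCP orientation; "wrist_force": force on the tool from outside, world axes, zero at the start; "torque": the same for the moment, N m; "opening": finger opening in m.
Only numpy, scipy, OpenCV 4.12 (cv2) and the standard library are available. Lean on these libraries where they do the work, as an engineer would, in place of code of your own. Each camera call takes 0.05 s, during which the arm holds its last target. There are 200 camera calls.

TASK

In the small glue-up jig whose toggle clamp has a black rubber grip, use the fingertips, without picking anything up, to push the wooden block straight back until its side is flush against the back fence. Then push the clamp's lever over towards the block, past its dead point, until it snaps into lock and its rubber foot holds the block tight against the end stop. Leave the other things around the jig where they are.

Things in the scene. Friction and masses are not known exactly. Their poses are not given: they have to be found in the camera images.
- jig: Fixed jig, left of centre; 15 mm plywood board. Origin at its foot; x away from robot, y left, z up. Board: x -40..40, y -112..-25, and x -12..36, y -25..66 mm (clamp). Back fence: face at x = 29, to x = 40, y -112..-25. End stop: face at y = -97.5, to -112, x -36..29. Both: top z = 39. Clamp plunger: along y at x = 12, z = 32, pushes to -y; guide sleeve y -26..-13, cheeks y 16..44 up to z = 43.
- work_block: Loose wooden block, 34 (its x) x 50 (its y, long side along the jig's y) x 34 mm high, a small dark hole in its top, 55 to 115 g. Origin at the centre of its underside. It stands on the jig's board (z = 15 mm), right of the clamp's foot, at first 8 to 20 mm short of the back fence, up to 0.12 rad askew and some 2 to 4 mm off the end stop.
- seat (a point): Where the block's origin is when it is home: x = 12, y = -72.5, z = 15 mm in the jig's frame (flush with both back fence and end stop).
- clamp_lever (a joint): Lever angle, rad. 0 = open: 25 degrees left of upright (jig +y). Grows as the lever swings right (jig -y, over the plunger). Dead point 1.20; stop and lock 1.45, 58 degrees right of upright. A spring drives it away from the dead point: let go before it, the lever falls back open; past it, it snaps to the stop and stays. It takes 0.5 N m (5 N at the tip) at first, less towards the dead point.
- lever_tip (a point): Free end of the lever, on its axis, 110 mm from the pivot. The outer 60 mm is a black rubber grip, 16 mm thick; below it a steel strip 5 mm (x) by 15 mm.
- lever_pivot (a point): Pivot of the lever, at x = 12, y = 30, z = 32 mm in the jig's frame; hinge axis along the jig's x.
- clamp_foot: Black rubber foot on the plunger, a disc 18 mm across, 7 mm long; origin at the centre of its front (-y) face. It advances 16 mm from the jig's y = -35 mm as the lever closes, and yields up to 6 mm on a spring, so that when locked it presses with about 7 N on the seated block.
- offcut: Bystander: loose strip of wood, 18 x 70 x 10 mm, lying on the worktop just in front of the jig's clamp end, about 75 mm from the clamp's axis. Leave alone.
- glass_slab: Bystander: loose slab of coloured glass, 38 x 50 x 10 mm, lying at the left end of the jig. Leave alone.
- tape_roll: Bystander: roll of masking tape, 96 mm across, 24 mm high, lying behind the jig. Leave alone.
- bottle: Bystander: small dropper bottle, 34 mm across, 102 mm high, standing beyond the left end of the jig, about 140 mm from the lever's pivot. Leave alone.
- pliers: Bystander: pliers, 56 x 172 x 14 mm, lying at the front edge, to the right of the jig. Leave alone.

How it is judged (in metres and radians):
On the way, in this order (a step that is already met when the one before it is completed fails the run):
1. the block is pushed flush against the back fence while the clamp is still open (x of work_block in the frame of jig above 0.0095 m and angle between the x axis of work_block and the x axis of jig, either way round below 0.06 rad and value of joint clamp_lever below 0.5 rad), for 0.1 s.
2. the lever is pushed past its dead point and snaps into lock (value of joint clamp_lever above 1.38 rad), for 0.2 s.
At the end, for the whole second after the job is handed in: The lever is locked (beyond 1.38 rad); the block stands at rest on the board, within 3 mm of the back fence and of the end stop and square to the jig within 0.06 rad, and the clamp's foot presses on it with more than 2 N (value of joint clamp_lever above 1.38 rad and x of work_block in the frame of jig above 0.009 m and y of work_block in the frame of jig below -0.0695 m and angle between the x axis of work_block and the x axis of jig, either way round below 0.06 rad and distance between work_block and seat below 0.006 m and contact force between clamp_foot and work_block above 2 N and linear speed of work_block below 0.01 m/s); the robot touches nothing.
It fails at once if the block is lifted off the board (z of work_block in the frame of jig above 0.023 m).
It fails at once if the block is tipped over (angle between work_block's own z axis and vertical above 0.35 rad).
It fails at once if a bystander (offcut, glass slab, tape roll, bottle or pliers) is moved by more than 20 mm (distance of any of offcut, glass_slab, tape_roll, bottle, pliers from where it was at the start of the episode above 0.02 m).
It also fails if it takes over 43 s, if anything falls off the work surface, if the arm or the gripper's body presses on something with over 40 N, if the wrist force passes 120 N, or if a joint passes its speed limit or range.

## Working session

There is one attempt and no reset: what is moved stays moved. The work goes in short steps, Python scripts to look and compute and a shell command to move; the robot and the scene stay as the last step left them, time stands still between calls to the robot, and variables do not carry over. Pictures are saved under pics/ and viewed, about 8 in all and at most 12, crops included, and the job is handed in when it is done.

```bash
mkdir -p pics; cat > h.py <<'E'
import numpy as np, cv2
from scipy.spatial.transform import Rotation as Ro
from workcell import telemetry, optics, order, bot
def pose(name, obs=None):
    ci=optics.camera_info(name)
    if name=="wrist":
        o=obs; T=np.eye(4); T[:3,:3]=Ro.from_euler('xyz',o["tcp_rot"],degrees=True).as_matrix(); T[:3,3]=o["ee_pos"]
        T=T@np.array(ci["mount"])
    else:
        T=np.eye(4); T[:3,:3]=Ro.from_euler('xyz',ci["attitude"],degrees=True).as_matrix(); T[:3,3]=ci["xyz"]
    return T,np.array(ci["camera_matrix"]),ci["k1"]
def snap(name,fn):
    o=telemetry.get_obs(); im,d=optics.camera(name)
    cv2.imwrite(f"pics/{fn}.png",im[:,:,::-1]); T,K,k=pose(name,o)
    np.savez(f"pics/{fn}.npz",im=im,d=d,T=T,K=K,k=k); return im,d,T,K,k
def load(fn):
    z=np.load(f"pics/{fn}.npz"); return z["im"],z["d"],z["T"],z["K"],float(z["k"])
def rays(uv,T,K,k):
    uv=np.atleast_2d(np.array(uv,float))
    n=cv2.undistortPoints(uv.reshape(-1,1,2),K,np.array([k,0,0,0,0.])).reshape(-1,2)
    return np.c_[n,np.ones(len(n))]
def onplane(uv,z,T,K,k):
    r=rays(uv,T,K,k)@T[:3,:3].T; c=T[:3,3]
    return c+r*((z-c[2])/r[:,2])[:,None]
def bydepth(uv,d,T,K,k):
    uv=np.atleast_2d(uv); r=rays(uv,T,K,k); dd=d[uv[:,1].astype(int),uv[:,0].astype(int)]
    return (r*dd[:,None])@T[:3,:3].T+T[:3,3]
E
python3 - <<'E'
from h import *
for n in("scene","side","wrist"):
    im,d,T,K,k=snap(n,n+"0"); print(n,T.round(3).tolist(),K.round(1).tolist(),k)
a=np.hstack([cv2.imread("pics/scene0.png"),cv2.imread("pics/wrist0.png")])
cv2.imwrite("pics/both0.png",cv2.resize(a,(800,300)))
print(telemetry.get_obs())
E
```

```text
scene [[-0.561, -0.628, 0.539, 0.035], [-0.827, 0.438, -0.351, 0.586], [-0.016, -0.644, -0.765, 0.761], [0.0, 0.0, 0.0, 1.0]] [[425.6, 0.0, 272.2], [0.0, 425.6, 206.7], [0.0, 0.0, 1.0]] -0.1074665438611825
side [[0.902, -0.198, 0.384, -0.038], [-0.431, -0.373, 0.821, -0.881], [-0.019, -0.906, -0.422, 0.695], [0.0, 0.0, 0.0, 1.0]] [[508.1, 0.0, 275.4], [0.0, 508.1, 207.6], [0.0, 0.0, 1.0]] -0.19578695385572412
wrist [[1.0, 0.0, -0.002, 0.549], [-0.0, -0.964, -0.265, 0.067], [-0.002, 0.265, -0.964, 0.374], [0.0, 0.0, 0.0, 1.0]] [[352.3, 0.0, 280.1], [0.0, 352.3, 212.8], [0.0, 0.0, 1.0]] -0.06580705611095619
{'time': 0.15, 'q': array([1.48637374e-03, 5.00257245e+00, 1.00446445e+01, 9.51009857e+01,
       1.96004841e-04, 8.99980725e+01]), 'qd': array([-0.0356862 , -0.17407173,  0.17004213,  0.04153921,  0.08605556,
       -0.0296766 ]), 'joint_efforts': array([-3.04631758e-03, -5.20762289e+01,  4.65044117e+01,  1.38444663e-02,
       -2.16874664e-04, -1.82086734e-05]), 'ee_pos': array([5.49785734e-01, 1.53224092e-05, 2.05956187e-01]), 'tcp_rot': array([-1.79941086e+02, -1.97986669e-04,  9.00034137e+01]), 'wrist_force': array([-0.10914729,  0.33845739,  0.30783928]), 'torque': array([-0.02580552,  0.0110506 ,  0.00478705]), 'opening': 0.0854089343085327}
```

View pics/scene0.png

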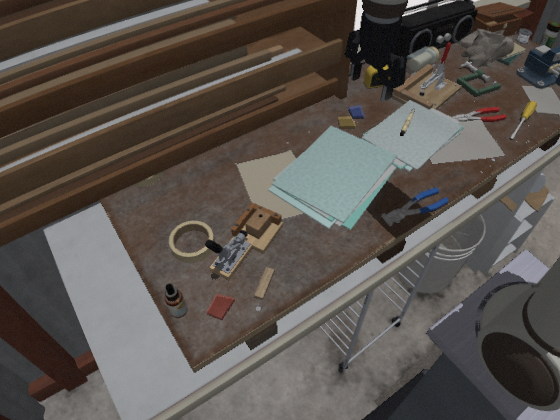

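View pics/wrist0.png

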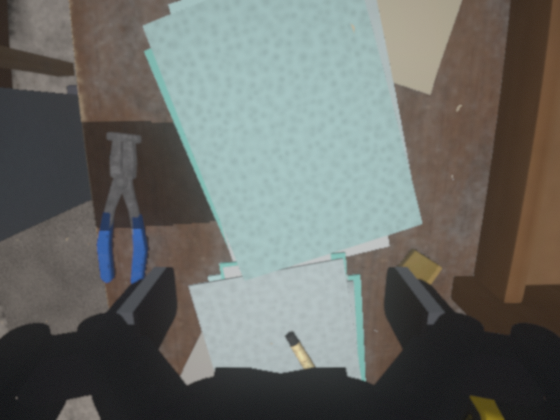

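The jig with the black grip is at about (245,235) in the scene view. Its block, with the hole, is at (260,217) and the grip at (213,245). The red-gripped jig far right is a decoy. The wrist view doesn't reach the jig yet.

```bash
python3 - <<'E'
from h import *
im,d,T,K,k=load("scene0")
pts={"block":(262,214),"grip":(212,245),"fenceL":(235,220),"fenceR":(278,212),"clamp":(235,255),"boardfront":(268,240),"offcut":(264,283),"glass":(221,307),"tape":(190,222),"bottle":(170,290)}
for n,p in pts.items(): print(n,bydepth([p],d,T,K,k).round(3)[0])
c=cv2.imread("pics/scene0.png")[180:330,140:300]; cv2.imwrite("pics/c0.png",cv2.resize(c,None,fx=5,fy=4,interpolation=cv2.INTER_CUBIC)[:600,:800])
E
```

```text
block [0.532 0.289 0.049]
grip [0.47  0.435 0.124]
fenceL [ 0.587  0.329 -0.   ]
fenceR [ 0.55   0.234 -0.   ]
clamp [0.488 0.385 0.027]
boardfront [0.489 0.303 0.014]
offcut [0.408 0.367 0.01 ]
glass [0.035 0.586 0.761]
tape [0.621 0.422 0.024]
bottle [0.451 0.538 0.089]
```

View pics/c0.png

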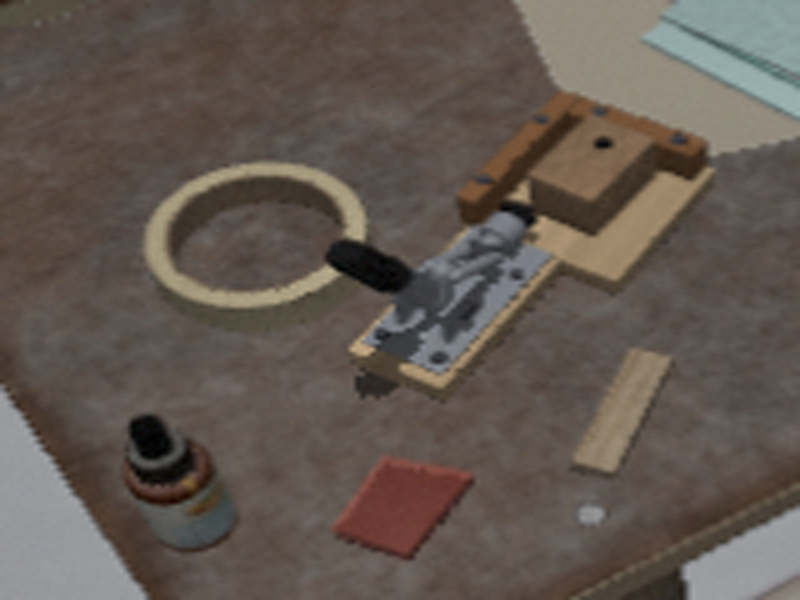

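```bash
python3 -m inch '[[0.04,-0.003,0,0,0,0,1],[0.08,-0.006,0,0,0,0,1],[0.12,-0.01,0,0,0,0,1],[0.16,-0.015,0,0,0,0,1],[0.2,-0.02,0,0,0,0,1],[0.24,-0.025,0,0,0,0,1],[0.28,-0.03,0,0,0,0,1],[0.32,-0.03,0,0,0,0,1],[0.35,-0.03,0,0,0,0,1],[0.36,-0.03,0,0,0,0,1],[0.36,-0.03,0,0,0,0,1],[0.36,-0.03,0,0,0,0,1]]'; python3 - <<'E'
from h import *
snap("wrist","w1"); o=telemetry.get_obs(); print(o["ee_pos"],o["tcp_rot"],o["time"])
E
```

```text
time: 1.15
ee_pos: [0.5199, 0.3597, 0.2059]
tcp_rot: [-180.0, 0.1, 90.0]
wrist_force: [0.2, 0.1, 0.4]
opening: -0.0003
[0.52009559 0.35898658 0.20633301] [-1.79979204e+02  4.06881109e-02  8.99766386e+01] 1.2
```

View pics/w1.png

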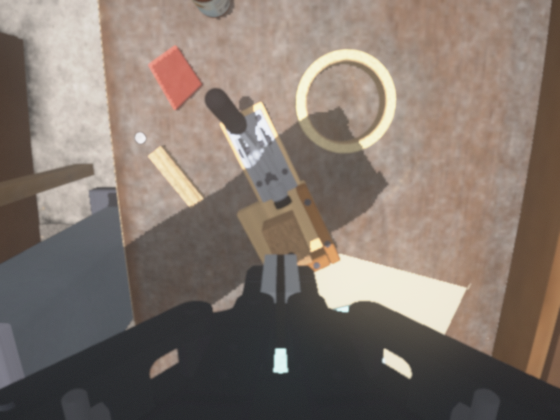

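The wrist view shows the grip at (225,108), the block top at about (282,232) partly behind the fingers, and the fence from (303,185) to (335,262), so the jig yaw is about +24°. I'll turn the tool to line up with the jig and back off for a clear view.

```bash
python3 -m inch '[[-0.02,0,0,0,0,-0.1,1],[-0.04,0,0,0,0,-0.2,1],[-0.06,0.005,0,0,0,-0.3,1],[-0.08,0.01,0,0,0,-0.42,1],[-0.09,0.015,0,0,0,-0.42,1],[-0.09,0.015,0,0,0,-0.42,1],[-0.09,0.015,0,0,0,-0.42,1]]'; python3 - <<'E'
from h import *
snap("wrist","w2"); 
c=cv2.imread("pics/w2.png")[0:280,160:440]; cv2.imwrite("pics/w2c.png",cv2.resize(c,(600,600),interpolation=cv2.INTER_CUBIC))
E
```

```text
time: 1.78
ee_pos: [0.5354, 0.2688, 0.2069]
tcp_rot: [180.0, -0.0, 113.7]
wrist_force: [-0.1, 0.7, -0.4]
opening: -0.0002
```

View pics/w2c.png

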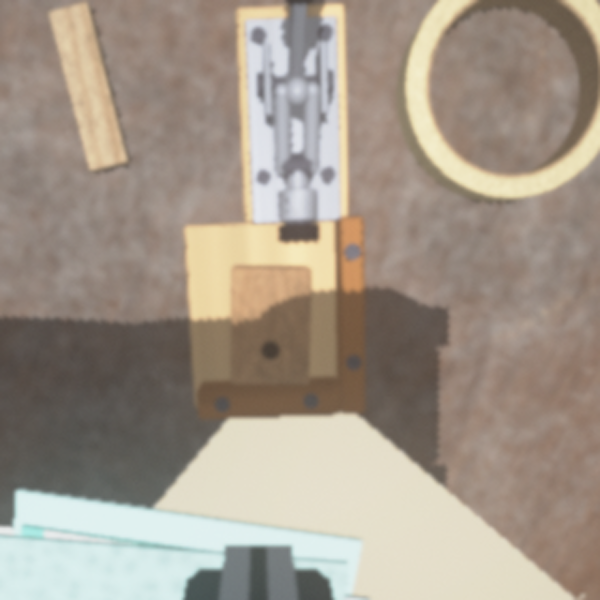

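```bash
python3 - <<'E'
from h import *
im,d,T,K,k=load("w2"); f=280/600; P=lambda a:np.array(a)*f+[160,0]
J=np.array([[40,-25],[40,-112],[-36,-112],[-40,-25],[-12,66],[36,66]])/1e3
pix=P([(363,217),(365,412),(199,417),(185,226),(238,7),(344,5)]); zs=[.039,.039,.039,.015,.015,.015]
W=np.array([onplane([p],z,T,K,k)[0,:2] for p,z in zip(pix,zs)])
A=J-J.mean(0);B=W-W.mean(0); a=np.arctan2((A[:,0]*B[:,1]-A[:,1]*B[:,0]).sum(),(A*B).sum())
R=np.array([[np.cos(a),-np.sin(a)],[np.sin(a),np.cos(a)]]); o=W.mean(0)-R@J.mean(0)
print("jig yaw",np.degrees(a),"o",o.round(4),"res mm",((W-(J@R.T+o))*1e3).round(1).tolist())
bw=onplane(P([(232,267),(310,267),(309,383),(233,382)]),.049,T,K,k)[:,:2]
b=(bw-o)@R; print("block corners jig mm",(b*1e3).round(1).tolist(),"c",b.mean(0)*1e3)
e=b[0]-b[3];print("block yaw rel",np.degrees(np.arctan2(-e[0],e[1])))
print("depth block,fence,board z:",bydepth(P([(270,300),(352,300),(210,270)]),d,T,K,k)[:,2].round(4))
for n,j in {"A start (-55,-72)":(-.055,-.072),"tip":(.012,.030+.11*np.sin(np.radians(25)))}.items(): print(n,(R@j+o).round(4))
ob=telemetry.get_obs(); print("tcp in jig",(R.T@(ob["ee_pos"][:2]-o)).round(4),ob["ee_pos"],ob["tcp_rot"])
np.savez("jig.npz",R=R,o=o)
E
```

```text
jig yaw 25.77125542247554 o [0.4969 0.3672] res mm [[-0.5, -0.9], [-0.6, 0.9], [-0.4, 1.5], [1.1, -0.4], [0.9, 0.2], [-0.6, -1.3]]
block corners jig mm [[-17.3, -44.4], [15.4, -45.5], [14.0, -94.9], [-19.1, -93.3]] c [ -1.75059219 -69.51968399]
block yaw rel -2.0404279574159454
depth block,fence,board z: [0.0496 0.0399 0.0145]
A start (-55,-72) [0.4787 0.2784]
tip [0.4745 0.4413]
tcp in jig [-0.008  -0.1045] [0.53518918 0.26960963 0.20668623] [ 1.79979316e+02 -1.70477092e-02  1.13798640e+02]
```

The fit is good: residuals are at most about 1.5 mm and the heights check (49.6, 39.9 and 14.5 mm). The block sits 14 mm short of the fence and about 2° askew. Next I'll go in front of it and down.

```bash
python3 -m inch '[[0.015,-0.022,0,0,0,-0.034,1],[0.033,-0.043,0,0,0,-0.034,1],[0.033,-0.043,0.04,0,0,-0.034,1],[0.033,-0.043,0.08,0,0,-0.034,1],[0.033,-0.043,0.12,0,0,-0.034,1],[0.033,-0.043,0.155,0,0,-0.034,1],[0.033,-0.043,0.182,0,0,-0.034,1],[0.033,-0.043,0.182,0,0,-0.034,1],[0.033,-0.043,0.182,0,0,-0.034,1]]'; python3 - <<'E'
from h import *
j=np.load("jig.npz");ob=telemetry.get_obs(); print("tcp in jig",(j["R"].T@(ob["ee_pos"][:2]-j["o"])).round(4),ob["ee_pos"],ob["tcp_rot"],ob["wrist_force"])
E
```

```text
time: 2.58
ee_pos: [0.4812, 0.2827, 0.0239]
tcp_rot: [-179.8, 0.0, 116.0]
wrist_force: [-0.6, 0.4, 0.6]
opening: 0.0003
tcp in jig [-0.0509 -0.0692] [0.48121683 0.28270618 0.02385737] [-1.79848166e+02  5.14923321e-03  1.15974393e+02] [-0.58119839  0.4014925   0.56131377]
```

Now push along +tool y. Contact should come at about 18 mm and the block should be home at about 31 mm, so I'll go to 26 first.

```bash
python3 -m inch '[[0,0.008,0,0,0,0,1],[0,0.014,0,0,0,0,1],[0,0.017,0,0,0,0,1],[0,0.019,0,0,0,0,1],[0,0.021,0,0,0,0,1],[0,0.023,0,0,0,0,1],[0,0.025,0,0,0,0,1],[0,0.026,0,0,0,0,1],[0,0.026,0,0,0,0,1]]'; python3 - <<'E'
from h import *
snap("side","s3");snap("wrist","w3")
a=cv2.imread("pics/w3.png")[100:380,140:420]; cv2.imwrite("pics/w3c.png",cv2.resize(a,(600,600),interpolation=cv2.INTER_CUBIC))
E
```

```text
time: 3.33
ee_pos: [0.5057, 0.294, 0.0244]
tcp_rot: [-180.0, 0.0, 116.0]
wrist_force: [-0.7, 0.2, -0.4]
opening: -0.0001
```

View pics/w3c.png

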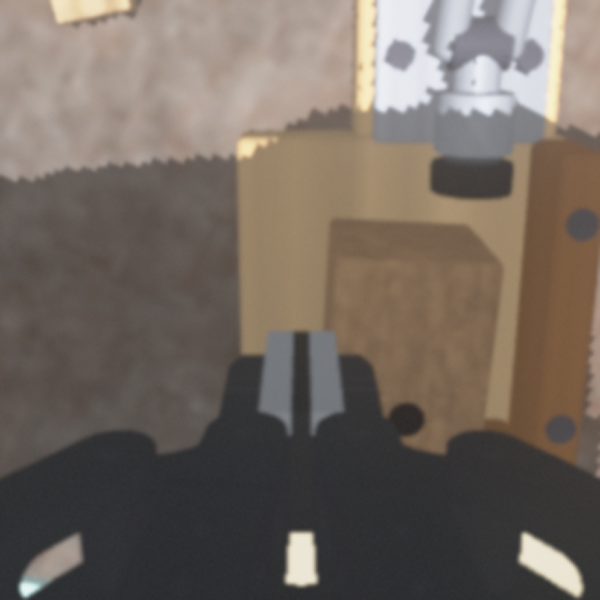

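The fingertips (268–342, 332) are just at the block's front face at x≈330. There is still a gap to the fence (500 to 522). Keep pushing.

```bash
python3 -m inch '[[0,0.002,0,0,0,0,1],[0,0.004,0,0,0,0,1],[0,0.006,0,0,0,0,1],[0,0.008,0,0,0,0,1],[0,0.008,0,0,0,0,1]]'; python3 -m inch '[[0,0.001,0,0,0,0,1],[0,0.002,0,0,0,0,1],[0,0.003,0,0,0,0,1],[0,0.003,0,0,0,0,1]]'; python3 - <<'E'
from h import *
snap("wrist","w4")
a=cv2.imread("pics/w4.png")[100:380,140:420]; cv2.imwrite("pics/w4c.png",cv2.resize(a,(600,600),interpolation=cv2.INTER_CUBIC))
E
```

```text
time: 3.85
ee_pos: [0.5132, 0.2977, 0.0245]
tcp_rot: [180.0, -0.0, 116.0]
wrist_force: [0.0, 0.1, -0.2]
opening: 0.0001
time: 4.18
ee_pos: [0.5157, 0.2989, 0.0245]
tcp_rot: [180.0, 0.0, 116.0]
wrist_force: [0.8, 0.1, 0.0]
opening: 0.0005
```

View pics/w4c.png

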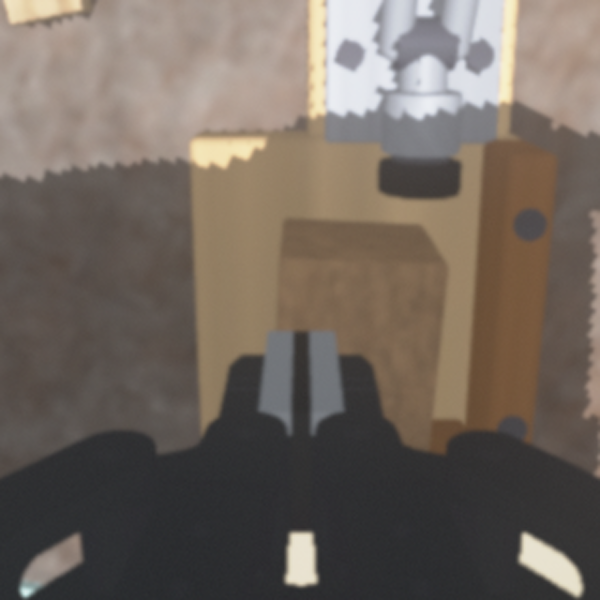

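```bash
python3 - <<'E'
from h import *
j=np.load("jig.npz");ob=telemetry.get_obs(); print("tcp in jig",(j["R"].T@(ob["ee_pos"][:2]-j["o"])).round(4),ob["ee_pos"],ob["wrist_force"])
im,d,T,K,k=load("w4"); f=280/600
C=[(400,300),(300,300),(290,345),(330,345),(240,250),(450,400),(520,300)]
uv=np.array(C)*f+[140,100]
p=bydepth(uv,d,T,K,k); 
for c,q in zip(C,p): print(c,((q[:2]-j["o"])@j["R"]*1e3).round(1),round(q[2]*1e3,1))
# block top left edge at z=.049
for c in [(282,258),(447,264),(434,440)]:
  q=onplane([np.array(c)*f+[140,100]],.049,T,K,k)[0]; print(c,((q[:2]-j["o"])@j["R"]*1e3).round(1))
E
```

```text
tcp in jig [-0.0129 -0.0697] [0.51557916 0.29883203 0.02446158] [-0.23964381  0.78927972 -0.05756319]
(400, 300) [  6.6 -53.8] 47.9
(300, 300) [-13.7 -53.2] 49.6
(290, 345) [-15.6 -58. ] 61.4
(330, 345) [ -8.1 -58. ] 61.2
(240, 250) [-28.4 -52.8] 15.2
(450, 400) [ 25.3 -92.8] 15.7
(520, 300) [ 34.  -57.1] 38.6
(282, 258) [-17.3 -44.7]
(447, 264) [ 15.5 -45.8]
(434, 440) [ 15.1 -85.1]
```

The numbers disagree: the TCP reads 6 mm inside the block with no force, and the block hasn't moved. I'll check with the side view.

```bash
python3 - <<'E'
from h import *
im,d,T,K,k=snap("side","s4")
def proj(p):
    c=T[:3,:3].T@(np.array(p)-T[:3,3]); return cv2.projectPoints(c.reshape(1,1,3),np.zeros(3),np.zeros(3),K,np.array([k,0,0,0,0.]))[0].ravel()
ob=telemetry.get_obs(); u=proj(ob["ee_pos"]); print(u, proj(ob["ee_pos"]+np.array([0,0,.035])))
x,y=u.astype(int); a=cv2.imread("pics/s4.png")
x0,y0=max(0,x-70),max(0,y-60); c=cv2.resize(a[y0:y0+105,x0:x0+140],(800,600),interpolation=cv2.INTER_CUBIC)
print(x0,y0); cv2.imwrite("pics/s4c.png",c)
E
```

```text
[276.34488165 227.77196183] [276.1232706  216.86799116]
206 167
```

View pics/s4c.png

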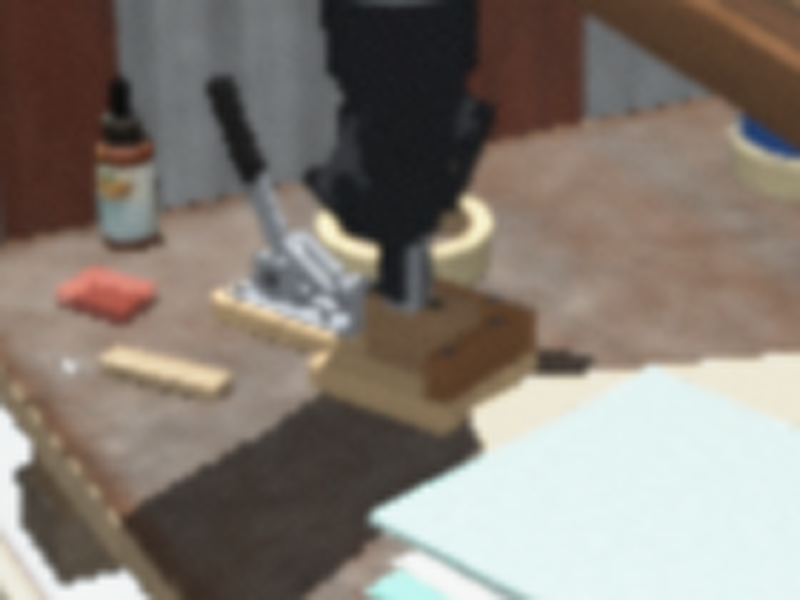

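The side view shows the fingertips at (405,305) standing over the block's top, not in front of it. So the true tips end above the reported TCP. I'll measure by how much from both depth images.

```bash
python3 - <<'E'
from h import *
j=np.load("jig.npz"); J=lambda q:np.r_[(q[:2]-j["o"])@j["R"],q[2]]*1e3
im,d,T,K,k=load("w4")
for v in range(248,292,4):
    print("w",v,*[J(bydepth([(u,v)],d,T,K,k)[0]).round(1) for u in (274,290)])
im,d,T,K,k=load("s4")
for v in range(206,226,2):
    print("s",v,*[(im[v,u].tolist(),J(bydepth([(u,v)],d,T,K,k)[0]).round(0).tolist()) for u in (274,278,280)])
print(bot.grip_depth)
E
```

```text
w 248 [-16.3 -57.1  49.2] [ -9.4 -56.9  49.6]
w 252 [-16.3 -59.2  48.6] [ -9.4 -58.5  50.3]
w 256 [-16.2 -58.   56. ] [ -9.5 -57.9  56.3]
w 260 [-16.1 -57.8  60.8] [ -9.6 -58.3  59.5]
w 264 [-16.1 -58.3  63.6] [ -9.7 -58.2  63.8]
w 268 [-16.  -58.2  67.5] [ -9.9 -57.9  68.3]
w 272 [-15.9 -58.3  71.1] [-10.  -57.4  73. ]
w 276 [-15.9 -58.3  74.5] [-10.1 -57.8  75.5]
w 280 [-15.8 -58.3  77.6] [-10.1 -58.   78.3]
w 284 [-15.7 -57.6  82.1] [-10.2 -57.6  82.1]
w 288 [-15.7 -58.2  83.9] [-10.3 -57.8  84.8]
s 206 ([27, 28, 30], [-39.0, -84.0, 107.0]) ([26, 28, 30], [-15.0, -79.0, 97.0]) ([26, 29, 30], [-10.0, -82.0, 96.0])
s 208 ([27, 28, 31], [-37.0, -82.0, 100.0]) ([32, 33, 35], [-22.0, -85.0, 95.0]) ([65, 65, 66], [-4.0, -77.0, 86.0])
s 210 ([25, 27, 28], [-25.0, -72.0, 87.0]) ([79, 82, 87], [-20.0, -82.0, 87.0]) ([100, 100, 97], [-11.0, -83.0, 84.0])
s 212 ([26, 27, 31], [-23.0, -71.0, 79.0]) ([93, 97, 101], [-17.0, -80.0, 79.0]) ([81, 81, 81], [-10.0, -82.0, 77.0])
s 214 ([27, 28, 30], [-25.0, -72.0, 74.0]) ([94, 98, 102], [-14.0, -78.0, 71.0]) ([71, 73, 75], [-15.0, -85.0, 74.0])
s 216 ([26, 28, 31], [-24.0, -71.0, 67.0]) ([96, 100, 104], [-21.0, -83.0, 69.0]) ([73, 73, 74], [-11.0, -82.0, 65.0])
s 218 ([34, 35, 37], [-26.0, -72.0, 62.0]) ([96, 101, 105], [-19.0, -81.0, 61.0]) ([75, 75, 75], [-10.0, -81.0, 58.0])
s 220 ([89, 84, 80], [-21.0, -68.0, 52.0]) ([102, 104, 105], [-18.0, -80.0, 54.0]) ([76, 69, 63], [-4.0, -77.0, 48.0])
s 222 ([104, 84, 66], [-15.0, -63.0, 42.0]) ([106, 88, 73], [-17.0, -80.0, 48.0]) ([103, 83, 62], [-20.0, -89.0, 52.0])
s 224 ([105, 83, 62], [-16.0, -64.0, 36.0]) ([105, 83, 62], [-17.0, -79.0, 41.0]) ([108, 86, 64], [-20.0, -89.0, 45.0])
0.0187
```

Both cameras agree: the fingertips end at z≈54 mm with the TCP reading 24.5, so the real tips are about 29 mm short of the reported TCP. Their x and y match, and they are ±7.5 mm thick. Retreat at this height, then go down 27 mm to put the tips at z≈27.

```bash
python3 -m inch '[[0,-0.012,-0.003,0,0,0,1],[0,-0.027,-0.003,0,0,0,1],[0,-0.027,0,0,0,0,1],[0,-0.027,0.014,0,0,0,1],[0,-0.027,0.026,0,0,0,1],[0,-0.027,0.026,0,0,0,1]]'; python3 -m inch '[[0,0.005,0,0,0,0,1],[0,0.01,0,0,0,0,1],[0,0.013,0,0,0,0,1],[0,0.015,0,0,0,0,1],[0,0.017,0,0,0,0,1],[0,0.019,0,0,0,0,1],[0,0.02,0,0,0,0,1],[0,0.02,0,0,0,0,1]]'; python3 - <<'E'
from h import *
j=np.load("jig.npz"); J=lambda q:np.r_[(q[:2]-j["o"])@j["R"],q[2]]*1e3
ob=telemetry.get_obs(); print("tcp in jig",J(ob["ee_pos"]))
im,d,T,K,k=snap("wrist","w5")
for v in (180,200,220,240,256,270): print("w",v,*[J(bydepth([(u,v)],d,T,K,k)[0]).round(1) for u in (272,290,320,350)])
E
```

```text
time: 4.78
ee_pos: [0.4902, 0.2863, -0.0044]
tcp_rot: [-179.8, 0.0, 116.0]
wrist_force: [-0.9, -0.1, -1.0]
opening: 0.0003
time: 5.45
ee_pos: [0.5095, 0.2958, -0.0015]
tcp_rot: [180.0, 0.0, 116.0]
wrist_force: [-0.7, -0.1, -0.2]
opening: -0.0001
tcp in jig [-19.72156732 -69.6818587   -1.4568878 ]
w 180 [-24.2 -28.9  14.6] [-16.4 -28.6  16.1] [ -3.4 -28.6  15.8] [  5.1 -24.5  38. ]
w 200 [-24.2 -37.6  15.7] [-16.3 -37.7  15. ] [ -3.  -37.7  14.9] [  5.5 -32.1  38.3]
w 220 [-24.2 -46.9  15.2] [-16.2 -46.5  16.2] [ -3.8 -44.   24.4] [  8.6 -43.7  25.5]
w 240 [-24.3 -56.4  15. ] [-16.1 -56.   16.2] [ -6.4 -44.6  47.7] [  4.3 -44.4  48.1]
w 256 [-23.9 -57.8  30.7] [-16.5 -57.9  30.4] [ -6.3 -50.1  49.3] [  4.4 -50.1  49.2]
w 270 [-23.6 -58.3  43.5] [-16.8 -58.4  43.1] [ -6.2 -55.4  49.5] [  4.8 -55.6  49.2]
```

Now the fingers are in front and pushing. Tips read z≈29, leading face at about -12. About 7 mm remain.

```bash
python3 -m inch '[[0,0.001,0,0,0,0,1],[0,0.002,0,0,0,0,1],[0,0.003,0,0,0,0,1],[0,0.004,0,0,0,0,1],[0,0.005,0,0,0,0,1],[0,0.006,0,0,0,0,1],[0,0.006,0,0,0,0,1]]'; python3 -m inch '[[0,0.0005,0,0,0,0,1],[0,0.001,0,0,0,0,1],[0,0.001,0,0,0,0,1]]'; python3 -m inch '[[0,0.0005,0,0,0,0,1],[0,0.001,0,0,0,0,1],[0,0.001,0,0,0,0,1]]'
```

```text
time: 6.08
ee_pos: [0.5109, 0.2965, -0.0016]
tcp_rot: [-179.5, 0.0, 116.0]
wrist_force: [-21.8, -10.3, 13.5]
opening: -0.0
time: 6.33
ee_pos: [0.5109, 0.2966, -0.0016]
tcp_rot: [-179.4, 0.0, 116.0]
wrist_force: [-26.0, -12.7, 17.9]
opening: -0.0
time: 6.58
ee_pos: [0.5109, 0.2965, -0.0016]
tcp_rot: [-179.3, 0.0, 116.0]
wrist_force: [-30.9, -15.5, 20.8]
opening: 0.0
```

The force is already 35 N, with the arm stopped at x≈-18. Release the overdrive and look.

```bash
python3 -m inch '[[0,-0.006,0,0,0,0,1],[0,-0.008,0,0,0,0,1],[0,-0.008,0,0,0,0,1]]'; python3 - <<'E'
from h import *
snap("wrist","w6");j=np.load("jig.npz"); J=lambda q:np.r_[(q[:2]-j["o"])@j["R"],q[2]]*1e3
ob=telemetry.get_obs(); print("tcp in jig",J(ob["ee_pos"]))
a=cv2.imread("pics/w6.png")[100:380,140:420]; cv2.imwrite("pics/w6c.png",cv2.resize(a,(600,600),interpolation=cv2.INTER_CUBIC))
E
```

```text
time: 6.83
ee_pos: [0.5094, 0.2958, -0.0013]
tcp_rot: [180.0, -0.0, 116.0]
wrist_force: [-0.5, -0.7, 0.4]
opening: 0.0001
tcp in jig [-19.4897204  -69.64613034  -1.31896369]
```

View pics/w6c.png

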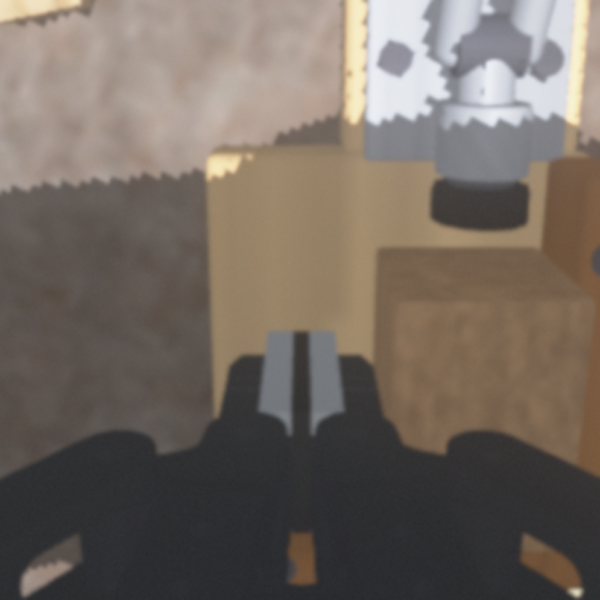

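The block now seems to touch the fence: its top right edge (592,300)→(583,440) meets the fence. The finger's wider black part (x≈380) did the pushing. Measure the block.

```bash
python3 - <<'E'
from h import *
j=np.load("jig.npz"); J=lambda q:np.r_[(q[:2]-j["o"])@j["R"],q[2]]*1e3
im,d,T,K,k=load("w6")
for c in [(394,302),(388,420),(592,300),(584,420)]:
    print(c,J(onplane([np.array(c)*280/600+[140,100]],.049,T,K,k)[0]).round(1))
# fence inner top edge, front-end corner
for c in [(568,160),(598,225)]: print("fence",c,J(onplane([np.array(c)*280/600+[140,100]],.039,T,K,k)[0]).round(1), J(bydepth([np.array(c)*280/600+[140,100]],d,T,K,k)[0]).round(1))
# depth-based boundary scan along a row through the block
for v in (250,265,280):
  print(v,[tuple(J(bydepth([(u,v)],d,T,K,k)[0]).round(0)[[0,2]]) for u in range(316,440,6)])
E
```

```text
(394, 302) [ -5.2 -44.5  49. ]
(388, 420) [ -5.4 -66.2  49. ]
(592, 300) [ 27.9 -44.1  49. ]
(584, 420) [ 29.1 -66.4  49. ]
fence (568, 160) [ 25.2 -22.2  39. ] [ 32.  -25.3  20. ]
fence (598, 225) [ 31.6 -33.7  39. ] [ 31.7 -33.7  38.9]
250 [(np.float64(-5.0), np.float64(24.0)), (np.float64(-5.0), np.float64(44.0)), (np.float64(-4.0), np.float64(50.0)), (np.float64(-1.0), np.float64(49.0)), (np.float64(0.0), np.float64(51.0)), (np.float64(3.0), np.float64(49.0)), (np.float64(5.0), np.float64(49.0)), (np.float64(7.0), np.float64(50.0)), (np.float64(9.0), np.float64(49.0)), (np.float64(11.0), np.float64(50.0)), (np.float64(13.0), np.float64(50.0)), (np.float64(16.0), np.float64(49.0)), (np.float64(18.0), np.float64(49.0)), (np.float64(20.0), np.float64(50.0)), (np.float64(22.0), np.float64(49.0)), (np.float64(24.0), np.float64(50.0)), (np.float64(27.0), np.float64(49.0)), (np.float64(33.0), np.float64(39.0)), (np.float64(35.0), np.float64(40.0)), (np.float64(38.0), np.float64(39.0)), (np.float64(60.0), np.float64(-1.0))]
265 [(np.float64(-5.0), np.float64(24.0)), (np.float64(-5.0), np
[... 832 characters left out ...]
, np.float64(50.0)), (np.float64(-1.0), np.float64(50.0)), (np.float64(1.0), np.float64(49.0)), (np.float64(3.0), np.float64(50.0)), (np.float64(6.0), np.float64(49.0)), (np.float64(8.0), np.float64(50.0)), (np.float64(10.0), np.float64(50.0)), (np.float64(12.0), np.float64(50.0)), (np.float64(14.0), np.float64(51.0)), (np.float64(-21.0), np.float64(167.0)), (np.float64(19.0), np.float64(49.0)), (np.float64(21.0), np.float64(49.0)), (np.float64(24.0), np.float64(49.0)), (np.float64(26.0), np.float64(49.0)), (np.float64(28.0), np.float64(50.0)), (np.float64(35.0), np.float64(39.0)), (np.float64(37.0), np.float64(40.0)), (np.float64(58.0), np.float64(0.0)), (np.float64(61.0), np.float64(1.0))]
```

The block is home in x (-5..28.5 mm), square, with the clamp open, so step 1 is done. Now back off, rise above the lever, cross to its left side and stop high at jig (12, 118).

```bash
python3 -m inch '[[0,-0.012,0,0,0,0,1],[0,-0.025,0,0,0,0,1],[0,-0.025,-0.04,0,0,0,1],[0,-0.025,-0.08,0,0,0,1],[0,-0.025,-0.12,0,0,0,1],[0,-0.025,-0.151,0,0,0,1],[0,-0.025,-0.151,0,0,0,1]]'; python3 -m inch '[[0.03,0.01,0,0,0,0,1],[0.07,0.02,0,0,0,0,1],[0.11,0.035,0,0,0,0,1],[0.15,0.05,0,0,0,0,1],[0.18,0.056,0,0,0,0,1],[0.188,0.057,0,0,0,0,1],[0.188,0.057,0,0,0,0,1],[0.188,0.057,0,0,0,0,1]]'; python3 - <<'E'
from h import *
j=np.load("jig.npz"); J=lambda q:np.r_[(q[:2]-j["o"])@j["R"],q[2]]*1e3
ob=telemetry.get_obs(); print("tcp in jig",J(ob["ee_pos"]).round(1),ob["tcp_rot"])
im,d,T,K,k=load("w2")
# grip axis in the earlier open view: dark, high points
P=[]
for v in range(0,200,2):
  for u in range(180,400,2):
    if im[v,u].max()<70 and d[v,u]>0:
      q=J(bydepth([(u,v)],d,T,K,k)[0])
      if 60<q[2]<150 and -20<q[0]<45: P.append(q)
P=np.array(P); print("grip",len(P),P.min(0).round(1),P.max(0).round(1),np.median(P,0).round(1)) if len(P) else None
snap("scene","sc7"); a=cv2.imread("pics/sc7.png")[150:330,130:330]; cv2.imwrite("pics/sc7c.png",cv2.resize(a,(660,594),interpolation=cv2.INTER_CUBIC))
E
```

```text
time: 7.47
ee_pos: [0.4895, 0.2863, 0.157]
tcp_rot: [179.4, -0.0, 116.0]
wrist_force: [1.1, 0.2, 1.1]
opening: -0.0001
time: 8.13
ee_pos: [0.4556, 0.4788, 0.149]
tcp_rot: [-180.0, 0.0, 116.1]
wrist_force: [-0.0, 0.4, 0.5]
opening: 0.0001
tcp in jig [ 11.3 118.4 149. ] [-1.79976291e+02  2.78437420e-02  1.16058728e+02]
```

View pics/sc7c.png

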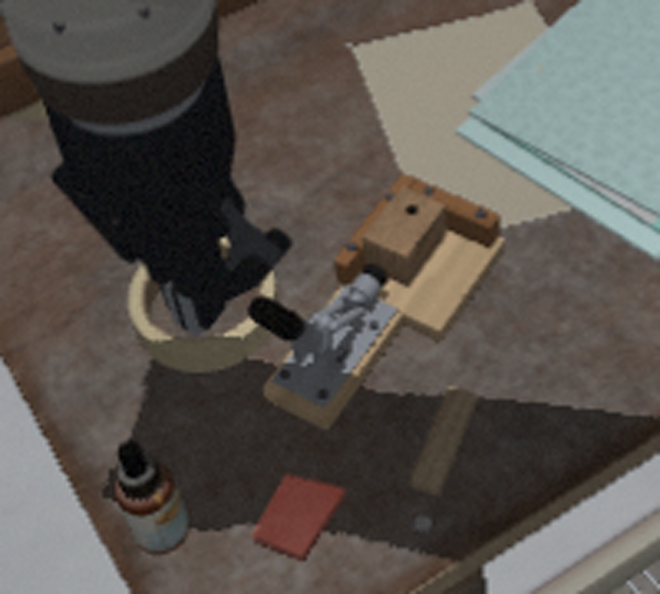

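The block is flush with the fence, the lever is open with its grip at (275,318), and the fingertips are to its left at (205,320), clear of the bottle. Descend and push the first half.

```bash
python3 -m inch '[[0,0.0005,0.035,0,0,0,1],[0,0.0005,0.063,0,0,0,1],[0,0.0005,0.063,0,0,0,1],[-0.01,0.0005,0.063,0,0,0,1],[-0.02,0.0005,0.063,0,0,0,1],[-0.028,0.0005,0.063,0,0,0,1],[-0.036,0.0005,0.063,0,0,0,1],[-0.044,0.0005,0.063,0,0,0,1],[-0.044,0.0005,0.063,0,0,0,1]]'; python3 - <<'E'
from h import *
j=np.load("jig.npz"); J=lambda q:np.r_[(q[:2]-j["o"])@j["R"],q[2]]*1e3
ob=telemetry.get_obs(); print("tcp in jig",J(ob["ee_pos"]).round(1),"F jig",(ob["wrist_force"][:2]@j["R"]).round(1),ob["wrist_force"][2])
im,d,T,K,k=snap("side","s8"); cv2.imwrite("pics/s8c.png",cv2.resize(cv2.imread("pics/s8.png")[150:270,190:350],(800,600),interpolation=cv2.INTER_CUBIC))
E
```

```text
time: 8.93
ee_pos: [0.4768, 0.4396, 0.0903]
tcp_rot: [179.7, -0.2, 116.0]
wrist_force: [-2.6, 5.5, 4.1]
opening: 0.0003
tcp in jig [13.4 74.  90.3] F jig [0.  6.1] 4.1079454240496105
```

View pics/s8c.png

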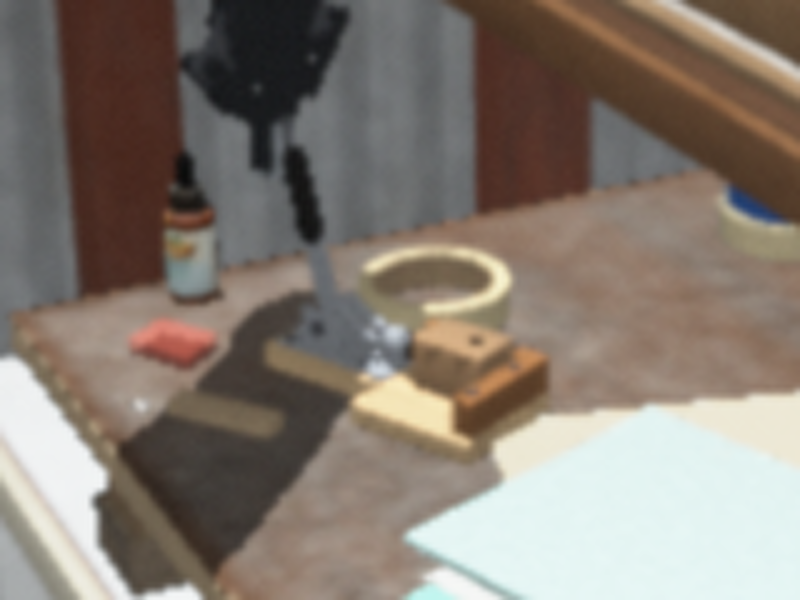

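The lever (300,150–240) is following the fingers at (265,150) with the expected 6 N. Continue past upright, then down the arc.

```bash
python3 -m inch '[[-0.008,0,-0.003,0,0,0,1],[-0.016,0,-0.004,0,0,0,1],[-0.025,0,-0.004,0,0,0,1],[-0.032,0,-0.002,0,0,0,1],[-0.039,0,0,0,0,0,1],[-0.047,0,0.002,0,0,0,1],[-0.054,0,0.004,0,0,0,1],[-0.060,0,0.008,0,0,0,1],[-0.065,0,0.012,0,0,0,1],[-0.065,0,0.012,0,0,0,1]]'; python3 - <<'E'
from h import *
j=np.load("jig.npz"); J=lambda q:np.r_[(q[:2]-j["o"])@j["R"],q[2]]*1e3
ob=telemetry.get_obs(); print("tcp in jig",J(ob["ee_pos"]).round(1),"F jig",(ob["wrist_force"][:2]@j["R"]).round(1),ob["wrist_force"][2])
im,d,T,K,k=snap("side","s9"); cv2.imwrite("pics/s9c.png",cv2.resize(cv2.imread("pics/s9.png")[150:270,190:350],(800,600),interpolation=cv2.INTER_CUBIC))
E
```

```text
time: 9.82
ee_pos: [0.5054, 0.3802, 0.0768]
tcp_rot: [179.8, -0.0, 115.9]
wrist_force: [-0.3, 0.9, 2.5]
opening: -0.0
tcp in jig [13.3  8.1 76.8] F jig [0.2 0.9] 2.547040960317033
```

View pics/s9c.png

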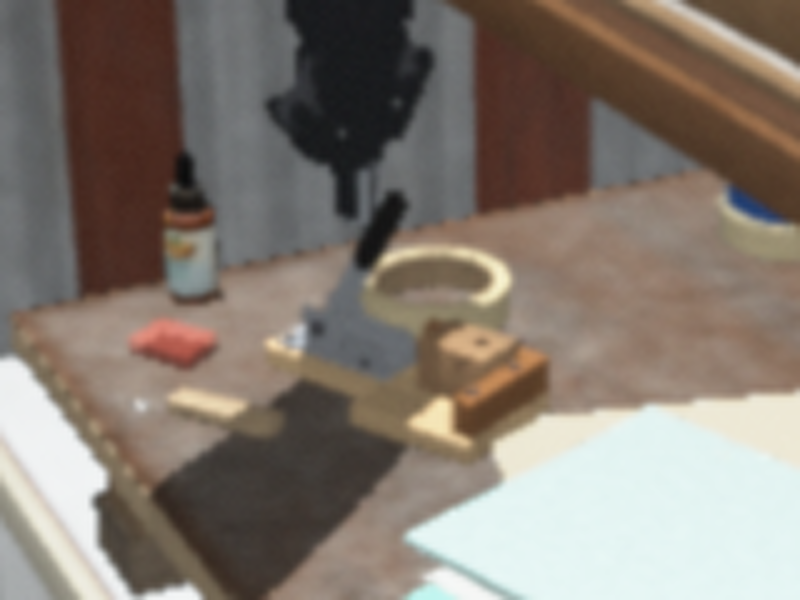

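The lever is at about 30° right, fingertips still behind the grip. Push on over the dead point.

```bash
python3 -m inch '[[-0.006,0,0.004,0,0,0,1],[-0.011,0,0.008,0,0,0,1],[-0.014,0,0.010,0,0,0,1],[-0.017,0,0.012,0,0,0,1],[-0.021,0,0.015,0,0,0,1],[-0.025,0,0.018,0,0,0,1],[-0.028,0,0.019,0,0,0,1],[-0.031,0,0.02,0,0,0,1],[-0.031,0,0.02,0,0,0,1],[-0.031,0,0.02,0,0,0,1]]'; python3 - <<'E'
from h import *
j=np.load("jig.npz"); J=lambda q:np.r_[(q[:2]-j["o"])@j["R"],q[2]]*1e3
ob=telemetry.get_obs(); print("tcp in jig",J(ob["ee_pos"]).round(1),"F jig",(ob["wrist_force"][:2]@j["R"]).round(1),ob["wrist_force"][2])
E
python3 -m inch '[[0.005,0,-0.02,0,0,0,1],[0.01,0,-0.06,0,0,0,1],[0.03,0,-0.09,0,0,0,1],[0.06,0,-0.1,0,0,0,1],[0.09,0,-0.1,0,0,0,1],[0.09,0,-0.1,0,0,0,1],[0.09,0,-0.1,0,0,0,1]]'; python3 - <<'E'
from h import *
snap("wrist","w10"); snap("scene","sc10"); snap("side","s10")
a=cv2.resize(cv2.imread("pics/s10.png")[150:270,190:350],(400,300),interpolation=cv2.INTER_CUBIC)
b=cv2.resize(cv2.imread("pics/sc10.png")[170:290,190:350],(400,300),interpolation=cv2.INTER_CUBIC)
c=cv2.resize(cv2.imread("pics/w10.png"),(400,300)); 
cv2.imwrite("pics/all10.png",np.vstack([np.hstack([a,b]),np.hstack([c,c*0])]))
E
```

```text
time: 10.7
ee_pos: [0.5175, 0.353, 0.0545]
tcp_rot: [180.0, 0.0, 116.0]
wrist_force: [-1.0, -0.3, -0.8]
opening: 0.0001
tcp in jig [ 12.4 -21.7  54.5] F jig [-1.   0.2] -0.805559610825339
time: 11.28
ee_pos: [0.4771, 0.4355, 0.1545]
tcp_rot: [180.0, -0.0, 116.2]
wrist_force: [0.1, -0.7, -0.5]
opening: 0.0003
```

The viewer limit is reached, so I'll verify numerically from depth clouds: lever angle, block extents, foot, and bystanders against the start.

```bash
cat > chk.py <<'E'
from h import *
j=np.load("jig.npz")
def cloud(fn):
    im,d,T,K,k=load(fn); v,u=np.mgrid[0:420,0:560]; m=d>0; uv=np.c_[u[m],v[m]]
    p=bydepth(uv,d,T,K,k); return np.c_[(p[:,:2]-j["o"])@j["R"],p[:,2]]*1e3, im[m].astype(int)
def report(fn):
    q,c=cloud(fn); x,y,z=q.T; dark=c.max(1)<60
    g=dark&(abs(x-12)<14)&(y>-75)&(y<110)&(z>55)&(z<140)
    G=q[g]; 
    if len(G)>8: a=np.degrees(np.arctan2(30-G[:,1],G[:,2]-32)); print(fn,"grip n",len(G),"angle right of upright med",np.median(a).round(1),"r",np.percentile(np.hypot(G[:,1]-30,G[:,2]-32),[2,98]).round(0))
    b=(abs(z-49)<2.5)&(abs(x-12)<35)&(y<-35)&(y>-110)&~dark; B=q[b]
    if len(B)>10: print("   block top n",len(B),"x",np.percentile(B[:,0],[1,99]).round(1),"y",np.percentile(B[:,1],[1,99]).round(1))
E
python3 - <<'E'
from chk import *
for f in ("scene0","sc7","sc10","s8","s9","s10","w2","w6","w10"): report(f)
a,b=load("scene0")[0].astype(int),load("sc10")[0].astype(int)
for n,(u0,u1,v0,v1) in {"bottle":(160,192,278,322),"glass":(205,236,292,322),"offcut":(252,276,264,302),"tape":(165,216,220,258)}.items():
    print(n,np.abs(a-b)[v0:v1,u0:u1].mean().round(1))
im=load("sc10")[0].astype(int); im0=load("scene0")[0].astype(int)
for i in (im0,im):
    m=(i[:,:,0]>90)&(i[:,:,0]>1.8*i[:,:,1]); m[:290]=0;m[325:]=0;m[:,:200]=0;m[:,240:]=0; v,u=np.nonzero(m); print("glass centroid",u.mean(),v.mean(),len(u))
E
```

```text
scene0 grip n 146 angle right of upright med -25.1 r [ 44. 110.]
   block top n 280 x [-19.2  14.9] y [-95.4 -46.1]
sc7 grip n 142 angle right of upright med -25.1 r [ 47. 110.]
   block top n 276 x [-4.3 29.3] y [-94.5 -44.9]
sc10 grip n 209 angle right of upright med 54.3 r [ 53. 107.]
   block top n 195 x [-4.5 26.5] y [-97.6 -48.9]
s8 grip n 99 angle right of upright med -11.5 r [ 55. 114.]
   block top n 89 x [-7.4 29.7] y [-97.5 -46.4]
s9 grip n 108 angle right of upright med 29.7 r [ 56. 111.]
   block top n 95 x [-5.9 30.1] y [-99.1 -49. ]
s10 grip n 64 angle right of upright med 57.7 r [ 59. 110.]
   block top n 95 x [-7.6 30.8] y [-100.4  -48.8]
   block top n 2001 x [-18.9  14.9] y [-93.5 -45.4]
w6 grip n 9422 angle right of upright med 56.0 r [ 96. 122.]
   block top n 6547 x [-17.   28.1] y [-90.5 -43.7]
w10 grip n 274 angle right of upright med 53.2 r [ 87. 104.]
bottle 7.3
glass 4.3
offcut 44.0
tape 17.2
glass centroid 219.80075187969925 305.37593984962405 266
glass centroid 219.80586080586082 305.4908424908425 273
```

The lever reads about 57.7° right of upright (locked at 58°), and the block has moved ~3 mm to the end stop. One closer wrist check for block squareness, and offcut and tape compared with w2.

```bash
python3 -m inch '[[0,0,-0.03,0,0,0,1],[-0.03,-0.005,-0.05,0,0,0,1],[-0.07,-0.01,-0.05,0,0,0,1],[-0.11,-0.02,-0.05,0,0,0,1],[-0.15,-0.02,-0.05,0,0,0,1],[-0.172,-0.02,-0.05,0,0,0,1],[-0.172,-0.02,-0.05,0,0,0,1],[-0.172,-0.02,-0.05,0,0,0,1]]'; python3 - <<'E'
from chk import *
snap("wrist","w11"); snap("scene","sc11"); report("w11"); report("sc11")
q,c=cloud("w11"); b=(abs(q[:,2]-49)<2)&(abs(q[:,0]-12)<22)&(q[:,1]<-44)&(q[:,1]>-100)
B=q[b]
for lo in range(-98,-46,6):
    s=B[(B[:,1]>=lo)&(B[:,1]<lo+6)]
    if len(s)>20: print(lo,"front edge",np.percentile(s[:,0],1).round(1),"back",np.percentile(s[:,0],99).round(1))
for f in ("w2","w11","scene0","sc11"):
    q,c=cloud(f); x,y,z=q.T
    for n,m in {"offcut":(abs(z-10)<3)&(x<-40)&(x>-130)&(y>-20)&(y<90),"tape":(abs(z-24)<3)&(x>45)&(x<180)&(y>-40)&(y<150)}.items():
        print(f,n,m.sum(),np.median(q[m],0).round(0) if m.sum() else "")
E
```

```text
time: 12.1
ee_pos: [0.5361, 0.2686, 0.2046]
tcp_rot: [180.0, -0.0, 115.8]
wrist_force: [-0.4, 0.3, -0.1]
opening: -0.0
   block top n 1570 x [-4.1 28.5] y [-96.3 -48.2]
sc11 grip n 217 angle right of upright med 54.3 r [ 53. 108.]
   block top n 171 x [-4.9 25.3] y [-97.1 -48.3]
-98 front edge -3.9 back 28.6
-92 front edge -3.9 back 28.4
-86 front edge -4.0 back 28.3
-80 front edge -4.0 back 29.0
-74 front edge -4.0 back 28.8
-68 front edge -4.1 back 27.8
-62 front edge -4.8 back 27.6
-56 front edge -5.0 back 27.5
-50 front edge -4.5 back 27.2
w2 offcut 1446 [-80.  37.  10.]
w2 tape 2712 [107.  18.  24.]
w11 offcut 1450 [-80.  36.  10.]
w11 tape 2929 [107.  22.  24.]
scene0 offcut 271 [-80.  38.   9.]
scene0 tape 470 [111.  36.  24.]
sc11 offcut 266 [-80.  38.   9.]
sc11 tape 485 [103.  32.  23.]
```

```bash
python3 -c "
from workcell import order
print(order.job_done())"
```

```text
the job is handed in; nothing more can be done
None
```

The block is seated and the clamp is locked; I handed the job in at about 12 s of the 43 s allowed. I pushed the block flush to the back fence with closed fingertips, then pushed the lever from its open side over the dead point until it snapped shut, and lifted clear.

**Last checks, all from depth images:**
- **Lever:** about 57.7° right of upright in the side view, against a lock angle of 58°. The scene camera reads 54°, which I put down to it seeing only the grip's upper face.
- **Block:** x about -4.5 to 28.5 mm and y about -97 to -48 mm in the jig's frame, so flush with the fence and the end stop. It is square within about 0.02 rad.
- **Clamp foot:** I could not measure its force on the block. I infer it from the lock and from the block having moved about 3 mm to the end stop.
- **Bystanders:** the offcut and glass slab are unmoved. The tape roll's readings differ by 4–9 mm between views, probably because parts of it were hidden; the arm kept clear of it. The bottle's image is nearly unchanged. I did not re-measure the pliers, but the arm never went near them.
- **Robot:** clear of everything, with no force at the wrist.

**What disagreed on the way:**
- **Fingertip height:** the closed fingertips end about 29 mm above the reported TCP. My first push therefore passed over the block without touching it, and I corrected for this afterwards.
- **Push force:** the seating push briefly reached about 40 N at the wrist, because a wider part of the fingers met the block earlier than I expected. It may have come close to the 40 N limit if that part counts as the gripper's body. I backed off at once.
- **Last picture:** the final picture was refused at the viewing limit, so the end state was checked only from numbers.

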